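# Lower the heavy cover of the finishing machine

## Robot

A 7-joint arm with a two-finger parallel gripper is mounted at the origin on the work surface. World frame = base frame: x ahead of the robot, y to its left, z up, the work surface at z = 0. Lengths are in m, angles in rad, forces in N, time in s.
With the tool pointing down it reaches from about 0.425 to 0.875 m from the base axis. Payload 4.7 kg.
Tool frame: the origin (TCP) lies at the very end of the fingers, on their centre line; the grasp point (between the pads) lies 19 mm behind it; z points along the fingers, y is the direction in which the jaws open and shut (so a half turn about z gives the same grasp; the last joint's range is limited). The gripper opens to 87 mm and grips with 3 to 60 N. Pads are 19 mm wide; open, the fingers measure 117 mm over their backs; the gripper's body (75 mm by 190 mm) begins 51 mm behind the grasp point.
Start: joints at [-1.212, 0.321, -0.07, 1.45, 0.023, 1.371, -0.057], TCP at [0.22, 0.612, 0.223] pointing down, gripper open.
Joint ranges: [-2.86, 2.86], [-0.3, 2.09], [-1.38, 1.24], [0.06, 2.45], [-1.56, 4.7], [0.09, 2.05], [-2.69, 2.69]. Speed limits (rad/s): [2.57, 2.57, 3.14, 3.14, 3.14, 3.14, 3.14].

## Interface

Orientations are given as a rotation vector (axis times angle).
In Python, from bench import ctrl, get_image, camera_info gives the robot as it stands.
- The arm moves only by the tool carry_out, never from a script. Its argument "commands" is a list of rows, each an object of numbers: "tx", "ty", "tz": the shift along the tool's x, y, z in m; "rx", "ry", "rz": the turn, a rotation vector about the tool's x, y, z in rad; "jaw": the opening, from 0 (shut) to 1 (fully open). In form: [{"tx": .., "ty": .., "tz": .., "rx": .., "ry": .., "rz": .., "jaw": ..}, ...]. A call has 1 to 12 rows; each row is the pose to reach, as a shift and turn from the pose commanded when the call began, along the tool's axes at that moment; what a row does not reach only later rows make up. A row lasts 1/8 s, in which the tool goes at most 62.5 mm and 10.7 degrees, less where a joint would pass 70% of its speed; a pose out of reach is approached as far as the arm can. A call with a gripper value outside its range is refused whole. The fingers move at their own pace and stop on an object; "grip_force" is the grip in N (left out, the last holds). Time passes only in rows, so rows that repeat a pose let the fingers close. It gives the time, the measured TCP pose, the force and the opening at its end, in the units of the state.
- ctrl.get_state(): the state, without advancing time (a new reading comes with each control period).
- get_image(name): name is "scene" or "side" or "wrist"; returns the picture (420x560x3 uint8, red, green, blue); there is no depth.
- camera_info(name): a dict with "intrinsics" (3x3 intrinsics, pixels), "R" (3x3) and "t" (3): a world point X has camera coordinates R X + t. Camera axes: x right, y down, z forward; pixel columns grow to the right and rows downward; lengths in m; the calibration is good to about 2 mm. A picture is of the moment at which its call begins: read the wrist's pose just before it. camera_info takes no time and is no camera call; for the wrist camera it gives the pose at the moment of the call.
- ctrl.close_job(): hands the job in, once; it reports no verdict.
The state is a dict: "time": time; "joint_positions": joint angles; "qd": joint speeds; "joint_torque": joint torques, N m; "position": TCP position; "tool_rot": TCP orientation; "ft_force": force on the tool from outside, world axes, zero at the start; "torque": the same for the moment, N m; "grip_width": opening from 0.0 (shut) to 1.0 (fully open).
Only numpy, scipy, OpenCV 4.12 (cv2) and the standard library are available. Lean on these libraries where they do the work, as an engineer would, in place of code of your own. Each camera call takes 0.05 s, during which the arm holds its last target.

## Task

Shut the heavy steel cover of the small edge-finishing machine on the bench: lower it under control until it lies fully closed on the housing, then let go of it. Do not let it fall or slam onto the housing, and leave alone the last, the hammer and the tin beside the machine.

Things in the scene. Friction and masses are not known exactly. Their poses are not given: they have to be found in the camera images.
- housing: Grey open-topped steel housing of the machine, fixed: 200 mm (its x) by 240 mm (its y) by 100 mm high; two drums lie inside below the rim. Origin: centre of its underside. Front: its -x side; the cover is hinged on its rear (+x) upper edge. A round motor (92 mm diameter) sticks 105 mm out of its -y side, a dust spout 35 mm out of its +y side, both below the rim.
- hinge (a point): Middle of the cover's hinge line, on the housing's rear upper edge: 100 mm behind the housing's centre (its +x), 104 mm above the bench. The line runs along the housing's y. The cover is a steel plate 200 mm from hinge to front edge, 246 mm wide, 6 mm thick.
- cover (a joint): Cover angle, rad: 0 shut (level on the rim, rigid stop), 1.57 upright, limit 1.6; starts at 1.25 to 1.42. Weighs 1.4 to 2.2 kg, unknown. Stiff hinge, 0.7 N m friction, little damping: while steep it stays put and must be pushed; somewhere between 1.25 and 0.95 its weight wins, and from there it falls and slams unless held back all the way (up to about 7 N at the handle).
- handle (a point): Middle of the cover's bar handle: round bar, 12 mm diameter, along the housing's y, in the plane of the cover, 240 mm from the hinge line and 40 mm beyond the plate's front edge (34 mm free between them); on two 10 mm stems, each 68 mm from the middle. It can turn between gripping fingers. Cover shut: 104 mm above the bench, 140 mm in front of the housing's centre.
- last: Wooden shoe last, about 245 mm long, 70 mm wide and 97 mm high, loose, lying to the right (-y) of the machine beyond the motor. Bystander. Origin: middle of its underside.
- hammer: Hammer lying on the bench to the left (+y) of the machine. Bystander.
- tin: Closed round tin, 70 mm diameter, 100 mm high, standing to the left (+y) of the machine. Bystander. Origin: centre of its underside.

How it is judged:
By the outcome, as a careful person would: the job done as asked, in the order asked, and still so for the second after the job is handed in, with the robot touching nothing.
It also fails if it takes over 45 s, if anything falls off the work surface, if the arm or the gripper's body presses on something with over 40 N, if the wrist force passes 120 N, or if a joint passes its speed limit or range.

## Working session

There is one attempt and no reset: what is moved stays moved. The work goes in short steps, Python scripts to look and compute and a tool call to move; the robot and the scene stay as the last step left them, time stands still between calls to the robot, and variables do not carry over. Pictures are saved under pics/ and viewed, and the job is handed in when it is done.

Besides the shell and the picture viewer there is one more tool, called as name([rows], argument=value, ...), one row to a line, values as JSON. carry_out: Moves the arm, as the interface text tells. Its arguments: {"type":"object","properties":{"commands":{"type":"array"},"grip_force":{"type":"number"}},"required":["commands"]}

```bash
mkdir -p pics; ls; python3 - <<'E'
from bench import ctrl,get_image,camera_info
import cv2
s=ctrl.get_state();print(s)
for n in ["scene","side","wrist"]:
    c=camera_info(n);print(n,c)
    cv2.imwrite(f"pics/{n}0.png",get_image(n)[:,:,::-1])
E
```

```text
pics
{'time': 0.0, 'joint_positions': array([-1.21189136,  0.32183413, -0.07007737,  1.45168072,  0.02261715,
        1.37080829, -0.05692304]), 'qd': array([-0.00081716, -0.00028785,  0.00041282,  0.0005188 , -0.00081187,
       -0.00071581, -0.00028603]), 'joint_torque': array([ 2.11532688e-04, -4.91288924e+01, -4.03726939e-01, -3.12526703e+01,
       -6.40363223e-02,  4.37287556e-02,  1.45186282e-04]), 'position': array([0.21957636, 0.61119269, 0.22145138]), 'tool_rot': array([-5.38895643e-01, -3.09480675e+00,  3.03386406e-03]), 'ft_force': array([ 0.35278765,  0.43749462, -0.19358562]), 'torque': array([ 0.05982459, -0.00078049,  0.03612468]), 'grip_width': 0.9978002842432019}
scene {'intrinsics': array([[435.8549187 ,   0.        , 282.03318572],
       [  0.        , 435.8549187 , 212.28053384],
       [  0.        ,   0.        ,   1.        ]]), 'R': array([[-0.83205172,  0.55444862, -0.01663343],
       [ 0.45428655,  0.66392028, -0.59399797],
       [-0.31829808, -0.50179338, -0.80429456]]), 't': array([ 0.45782296, -0.21506633,  1.34382355])}
side {'intrinsics': array([[418.84923112,   0.        , 279.17855204],
       [  0.        , 418.84923112, 204.23242301],
       [  0.        ,   0.        ,   1.        ]]), 'R': array([[-0.95805085,  0.286338  ,  0.01221165],
       [ 0.17863758,  0.62993305, -0.75582601],
       [-0.22411423, -0.72193829, -0.65465862]]), 't': array([ 0.53030005, -0.04869182,  1.29654976])}
wrist {'intrinsics': array([[378.60625367,   0.        , 278.2200562 ],
       [  0.        , 378.60625367, 209.30760674],
       [  0.        ,   0.        ,   1.        ]]), 'R': array([[ 0.33671381,  0.94160603, -0.00137764],
       [ 0.89992167, -0.32137649,  0.29471705],
       [ 0.27706461, -0.10047507, -0.95558357]]), 't': array([-0.64910961, -0.0366785 ,  0.3913129 ])}
```

View pics/scene0.png

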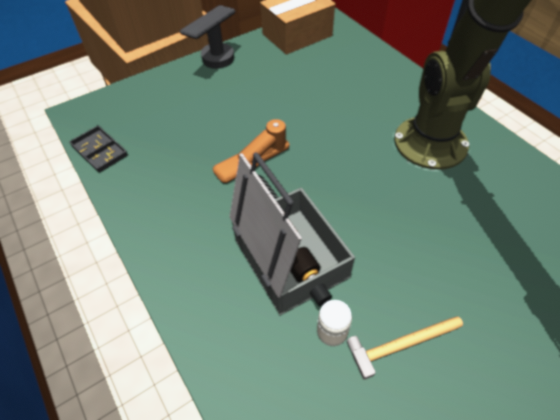

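View pics/side0.png

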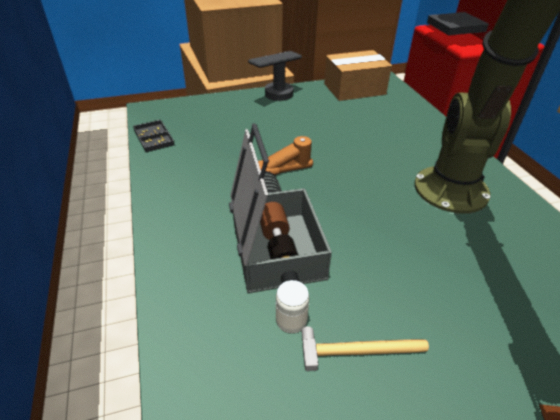

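View pics/wrist0.png

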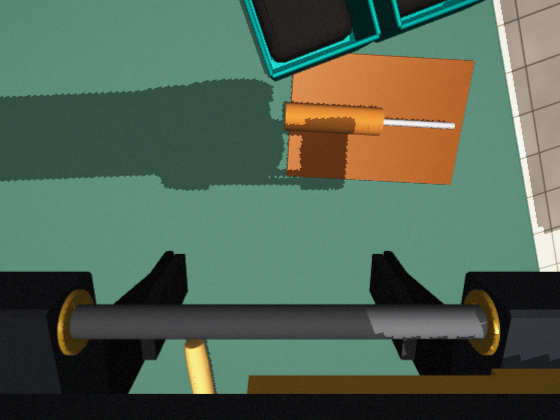

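```bash
python3 - <<'E'
import cv2
a=cv2.imread("pics/scene0.png")[110:320,200:370];b=cv2.imread("pics/side0.png")[110:310,210:350]
cv2.imwrite("pics/sc_crop.png",cv2.resize(a,None,fx=2.8,fy=2.8,interpolation=cv2.INTER_CUBIC))
cv2.imwrite("pics/si_crop.png",cv2.resize(b,None,fx=3,fy=3,interpolation=cv2.INTER_CUBIC))
E
```

```text
(no output)
```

View pics/sc_crop.png

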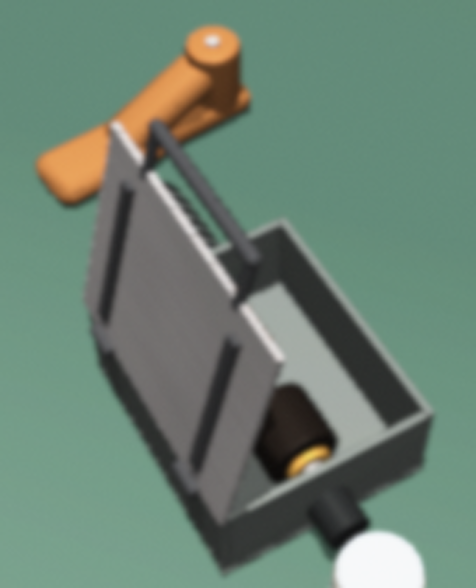

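View pics/si_crop.png

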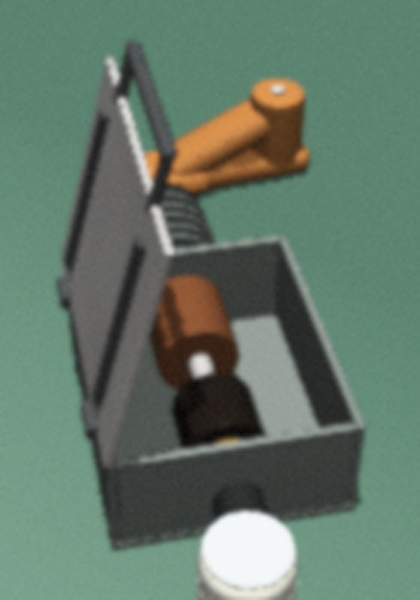

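```bash
cat > h.py <<'E'
import numpy as np,cv2
from bench import ctrl,get_image,camera_info
def P(n,c=None):
    c=c or camera_info(n); return c["intrinsics"]@np.hstack([c["R"],c["t"].reshape(3,1)])
def tri(Pa,a,Pb,b):
    X=cv2.triangulatePoints(Pa,Pb,np.array(a,float).reshape(2,1),np.array(b,float).reshape(2,1));return (X[:3]/X[3]).ravel()
def proj(Pm,X): v=Pm@np.append(X,1);return v[:2]/v[2]
E
python3 - <<'E'
from h import *
A,B=P("scene"),P("side")
f=lambda x,y:(x/2.8+200,y/2.8+110)
g=lambda x,y:(x/3+210,y/3+110)
pts={"h-":((157,125),(133,47)),"h+":((253,258),(167,153)),"fl":((430,412),(361,428)),"fr":((284,222),(283,240)),"rl":((222,518),(112,463)),
"plate+":((280,360),(170,250)),"plate-":((115,125),(110,62)),"tin":((379,575),(248,555))}
for k,(a,b) in pts.items():
    X=tri(A,f(*a),B,g(*b));print(k,X.round(4),(proj(A,X)-f(*a)).round(1),(proj(B,X)-g(*b)).round(1))
E
```

```text
h- [0.6212 0.0225 0.331 ] [-0.2  0.2] [ 0.2 -0.1]
h+ [0.6328 0.1604 0.3316] [-0.2  0.2] [ 0.3 -0.2]
fl [0.4959 0.2186 0.0867] [-0.1  0.1] [ 0.1 -0.1]
fr [ 0.4788 -0.0142  0.0883] [-0.  0.] [ 0. -0.]
rl [0.6902 0.2026 0.0892] [ 0.2 -0.2] [-0.2  0.1]
plate+ [0.6478 0.2155 0.2951] [ 0.4 -0.4] [-0.5  0.3]
plate- [ 0.6272 -0.0341  0.2864] [-0.1  0.1] [ 0.1 -0.1]
tin [0.6168 0.3069 0.0842] [ 0. -0.] [-0.1  0. ]
```

```bash
cat >> h.py <<'E'
from scipy.spatial.transform import Rotation as Ro
def target_rot(yaw):
    y=np.array([np.cos(yaw),np.sin(yaw),0]);z=np.array([0,0,-1.]);x=np.cross(y,z);return Ro.from_matrix(np.c_[x,y,z])
def delta(pos,yaw,s=None):
    s=s or ctrl.get_state();R=Ro.from_rotvec(s["tool_rot"])
    return (R.inv().apply(np.array(pos)-s["position"])).round(4),((R.inv()*target_rot(yaw)).as_rotvec()).round(4)
E
python3 - <<'E'
from h import *
print(delta([0.60,0.10,0.45],-0.077))
E
```

```text
(array([-0.5309, -0.353 , -0.2277]), array([-1.200e-03,  1.000e-03,  1.303e+00]))
```

carry_out([
  {"tx":-0.1,"ty":-0.07,"tz":-0.15,"rz":0.2,"jaw":1},
  {"tx":-0.531,"ty":-0.353,"tz":-0.228,"rz":1.303,"jaw":1},
  {"tx":-0.531,"ty":-0.353,"tz":-0.228,"rz":1.303,"jaw":1},
  {"tx":-0.531,"ty":-0.353,"tz":-0.228,"rz":1.303,"jaw":1},
  {"tx":-0.531,"ty":-0.353,"tz":-0.228,"rz":1.303,"jaw":1},
  {"tx":-0.531,"ty":-0.353,"tz":-0.228,"rz":1.303,"jaw":1},
  {"tx":-0.531,"ty":-0.353,"tz":-0.228,"rz":1.303,"jaw":1},
  {"tx":-0.531,"ty":-0.353,"tz":-0.228,"rz":1.303,"jaw":1},
  {"tx":-0.531,"ty":-0.353,"tz":-0.228,"rz":1.303,"jaw":1},
  {"tx":-0.531,"ty":-0.353,"tz":-0.228,"rz":1.303,"jaw":1},
  {"tx":-0.531,"ty":-0.353,"tz":-0.228,"rz":1.303,"jaw":1},
  {"tx":-0.531,"ty":-0.353,"tz":-0.228,"rz":1.303,"jaw":1},
])

```text
invalid input
```

```bash
python3 - <<'E'
from h import *
import pickle
s=ctrl.get_state();print(s["time"],s["position"],s["tool_rot"],s["joint_positions"].round(2),s["qd"].round(2),s["ft_force"])
c=camera_info("wrist");im=get_image("wrist");cv2.imwrite("pics/wrist1.png",im[:,:,::-1]);pickle.dump(c,open("w1.pkl","wb"))
print(delta([0.60,0.10,0.45],-0.077),-c["R"].T@c["t"])
E
```

```text
0.15 [0.21960498 0.61133092 0.22170538] [-5.38920147e-01 -3.09484419e+00  2.33425674e-03] [-1.21  0.32 -0.07  1.45  0.02  1.37 -0.06] [-0. -0.  0. -0. -0. -0. -0.] [-0.36409079 -0.40750831 -0.4406317 ]
(array([-0.5308, -0.353 , -0.2277]), array([-9.000e-04,  8.000e-04,  1.303e+00])) [0.1431631  0.63877064 0.38399259]
```

View pics/wrist1.png

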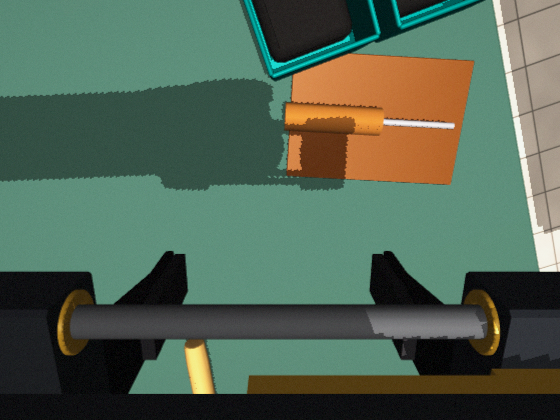

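carry_out([
  {"tx":-0.053,"ty":-0.035,"tz":-0.06,"rx":0.0,"ry":0.0,"rz":0.13,"jaw":1.0},
  {"tx":-0.106,"ty":-0.07,"tz":-0.1,"rx":0.0,"ry":0.0,"rz":0.26,"jaw":1.0},
], grip_force=30)

```text
time: 0.45
position: [0.2774, 0.5339, 0.3018]
tool_rot: [-0.938, -2.998, 0.001]
ft_force: [0.8, 0.5, -0.1]
grip_width: 1.003
```

```bash
python3 - <<'E'
from h import *
print(delta([0.60,0.10,0.45],-0.077))
E
```

```text
(array([-0.5124, -0.1726, -0.1481]), array([-6.0000e-04,  4.0000e-04,  1.0411e+00]))
```

carry_out([
  {"tx":-0.512,"ty":-0.173,"tz":-0.148,"rx":0.0,"ry":0.0,"rz":1.041,"jaw":1.0},
  {"tx":-0.512,"ty":-0.173,"tz":-0.148,"rx":0.0,"ry":0.0,"rz":1.041,"jaw":1.0},
  {"tx":-0.512,"ty":-0.173,"tz":-0.148,"rx":0.0,"ry":0.0,"rz":1.041,"jaw":1.0},
  {"tx":-0.512,"ty":-0.173,"tz":-0.148,"rx":0.0,"ry":0.0,"rz":1.041,"jaw":1.0},
  {"tx":-0.512,"ty":-0.173,"tz":-0.148,"rx":0.0,"ry":0.0,"rz":1.041,"jaw":1.0},
  {"tx":-0.512,"ty":-0.173,"tz":-0.148,"rx":0.0,"ry":0.0,"rz":1.041,"jaw":1.0},
  {"tx":-0.512,"ty":-0.173,"tz":-0.148,"rx":0.0,"ry":0.0,"rz":1.041,"jaw":1.0},
  {"tx":-0.512,"ty":-0.173,"tz":-0.148,"rx":0.0,"ry":0.0,"rz":1.041,"jaw":1.0},
  {"tx":-0.512,"ty":-0.173,"tz":-0.148,"rx":0.0,"ry":0.0,"rz":1.041,"jaw":1.0},
  {"tx":-0.512,"ty":-0.173,"tz":-0.148,"rx":0.0,"ry":0.0,"rz":1.041,"jaw":1.0},
  {"tx":-0.512,"ty":-0.173,"tz":-0.148,"rx":0.0,"ry":0.0,"rz":1.041,"jaw":1.0},
], grip_force=30)

```text
time: 1.82
position: [0.6003, 0.1014, 0.4488]
tool_rot: [-2.302, -2.136, 0.001]
ft_force: [0.4, 0.9, 0.2]
grip_width: 0.998
```

```bash
python3 - <<'E'
from h import *
import pickle
s=ctrl.get_state();print(s["time"],s["position"],s["tool_rot"],s["joint_positions"].round(2),s["qd"].round(2),s["ft_force"])
c=camera_info("wrist");im=get_image("wrist");cv2.imwrite("pics/wrist2.png",im[:,:,::-1]);pickle.dump(c,open("w2.pkl","wb"))
print(delta([0.60,0.10,0.45],-0.077),-c["R"].T@c["t"])
E
```

```text
1.825 [0.60028597 0.10140007 0.4487886 ] [-2.30231293e+00 -2.13596450e+00  5.96650005e-04] [-0.58  0.24  0.49  1.13 -0.12  1.79 -0.2 ] [-0.03 -0.01 -0.02  0.01  0.   -0.    0.  ] [0.42861641 0.87003317 0.17086599]
(array([-0.0023,  0.0002, -0.0012]), array([-0.0012, -0.0007,  0.0039])) [0.60627992 0.18195376 0.61111071]
```

View pics/wrist2.png

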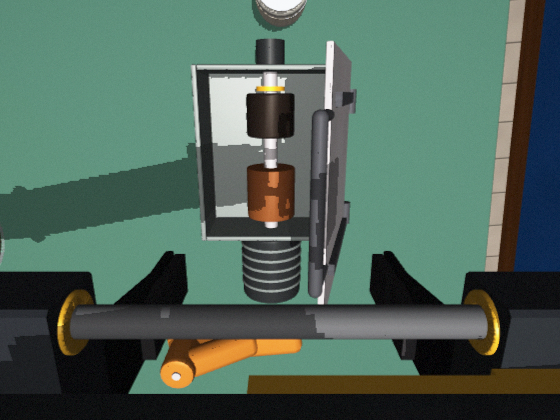

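```bash
python3 - <<'E'
from h import *
import pickle
W=P(0,pickle.load(open("w2.pkl","rb")));A,B=P("scene"),P("side")
f=lambda x,y:(x/2.8+200,y/2.8+110)
g=lambda x,y:(x/3+210,y/3+110)
pts={"h-":((157,125),(133,47),(316,290)),"h+":((253,258),(167,153),(320,116)),"fl":((430,412),(361,428),(195,67)),"fr":((284,222),(283,240),(206,238)),
"plate+":((280,360),(170,250),(331,45))}
for k,(a,b,w) in pts.items():
  for M,q in ((A,f(*a)),(B,g(*b))):
    X=tri(M,q,W,w);print(k,X.round(4),(proj(M,X)-q).round(1),(proj(W,X)-w).round(1))
E
```

```text
h- [0.6251 0.03   0.3404] [-0.2 -0.1] [-0.3 -0.5]
h- [0.6241 0.0267 0.3339] [-0.6 -0.2] [-2.  -0.8]
h+ [0.6346 0.1642 0.3376] [0.1 0. ] [0.3 0.3]
h+ [0.6345 0.1643 0.3341] [-0.1 -0. ] [-0.2 -0.1]
fl [0.5014 0.222  0.0968] [-0.5  0.1] [-1.1 -0.4]
fl [0.4997 0.2222 0.0909] [-0.7  0.1] [-1.4 -0.2]
fr [ 0.4851 -0.0088  0.0986] [-0.8 -0.1] [-1.4 -1.1]
fr [ 0.4818 -0.0134  0.0892] [-0.9  0.1] [-2.  -0.3]
plate+ [0.6489 0.2148 0.2939] [-0.3 -0. ] [-0.8 -0.6]
plate+ [0.6478 0.2148 0.2955] [-0.7 -0.1] [-1.9 -0.6]
```

```bash
python3 - <<'E'
from h import *
print(delta([0.629,0.096,0.317],-0.072))
E
```

```text
(array([-0.0043,  0.0296,  0.1318]), array([-0.0012, -0.0007, -0.0011]))
```

carry_out([
  {"tx":-0.002,"ty":0.028,"tz":0.02,"rx":0.0,"ry":0.0,"rz":0.0,"jaw":1.0},
  {"tx":-0.004,"ty":0.0295,"tz":0.07,"rx":0.0,"ry":0.0,"rz":0.0,"jaw":1.0},
  {"tx":-0.004,"ty":0.0295,"tz":0.11,"rx":0.0,"ry":0.0,"rz":0.0,"jaw":1.0},
  {"tx":-0.004,"ty":0.0295,"tz":0.132,"rx":0.0,"ry":0.0,"rz":0.0,"jaw":1.0},
  {"tx":-0.004,"ty":0.0295,"tz":0.132,"rx":0.0,"ry":0.0,"rz":0.0,"jaw":1.0},
], grip_force=30)

```text
time: 2.5
position: [0.6277, 0.097, 0.3152]
tool_rot: [-2.297, -2.138, 0.005]
ft_force: [0.2, -0.1, 0.4]
grip_width: 0.999
```

```bash
python3 - <<'E'
from h import *
s=ctrl.get_state();print(s["time"],s["position"],s["tool_rot"],s["ft_force"])
c=camera_info("wrist");im=get_image("wrist");cv2.imwrite("pics/wrist3.png",im[:,:,::-1])
b=get_image("side")[60:310,170:400,::-1]
cv2.imwrite("pics/side3.png",cv2.resize(b,None,fx=2.4,fy=2.4,interpolation=cv2.INTER_CUBIC))
g=s["position"]+[0,0,.019];print(proj(P(0,c),g),(proj(P("side"),g)-[170,60])*2.4)
E
```

```text
2.5 [0.62768697 0.09700484 0.31519799] [-2.29715184 -2.13844842  0.00480436] [ 0.18202588 -0.07695537  0.35995441]
[278.04107477 292.13024922] [216.58291442 197.69840423]
```

View pics/wrist3.png

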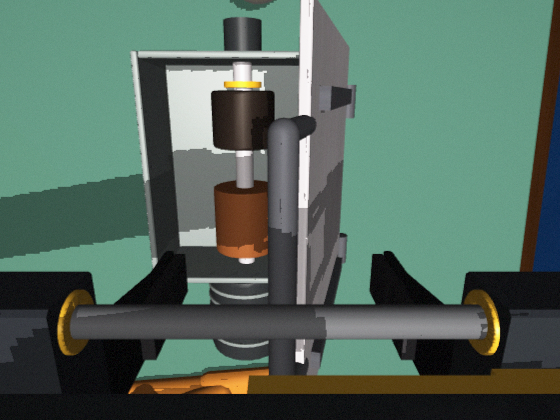

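View pics/side3.png

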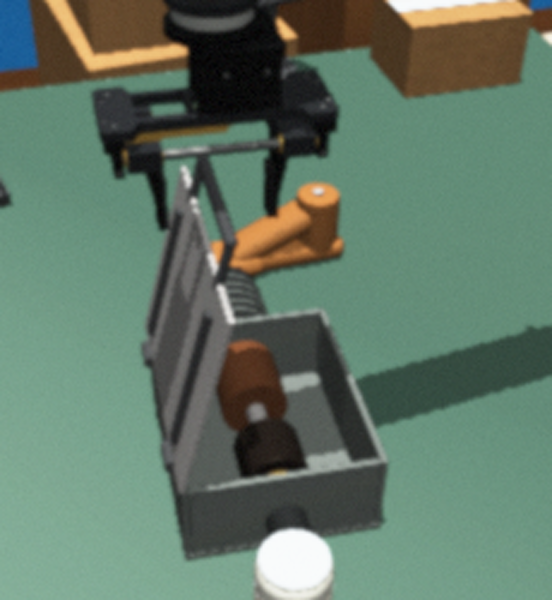

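carry_out([
  {"tx":0.0,"ty":0.002,"tz":0.0,"rx":0.0,"ry":0.0,"rz":0.0,"jaw":0.4},
  {"tx":0.0,"ty":0.002,"tz":0.0,"rx":0.0,"ry":0.0,"rz":0.0,"jaw":0.0},
  {"tx":0.0,"ty":0.002,"tz":0.0,"rx":0.0,"ry":0.0,"rz":0.0,"jaw":0.0},
  {"tx":0.0,"ty":0.002,"tz":0.0,"rx":0.0,"ry":0.0,"rz":0.0,"jaw":0.0},
  {"tx":0.0,"ty":0.002,"tz":0.0,"rx":0.0,"ry":0.0,"rz":0.0,"jaw":0.0},
  {"tx":0.0,"ty":0.002,"tz":0.0,"rx":0.0,"ry":0.0,"rz":0.0,"jaw":0.0},
], grip_force=35)

```text
time: 3.35
position: [0.6315, 0.0946, 0.3173]
tool_rot: [-2.303, -2.137, -0.0]
ft_force: [-0.1, -0.3, 0.4]
grip_width: 0.403
```

```bash
python3 - <<'E'
from h import *
s=ctrl.get_state();print(s["time"],s["position"],s["tool_rot"],s["ft_force"],s["grip_width"]*87)
c=camera_info("wrist");im=get_image("wrist");cv2.imwrite("pics/wrist4.png",im[:,:,::-1])
E
```

```text
3.35 [0.63154484 0.09458781 0.31728425] [-2.30313689e+00 -2.13656839e+00 -2.83902593e-05] [-0.05450724 -0.33255715  0.37621583] 35.04628386981846
```

View pics/wrist4.png

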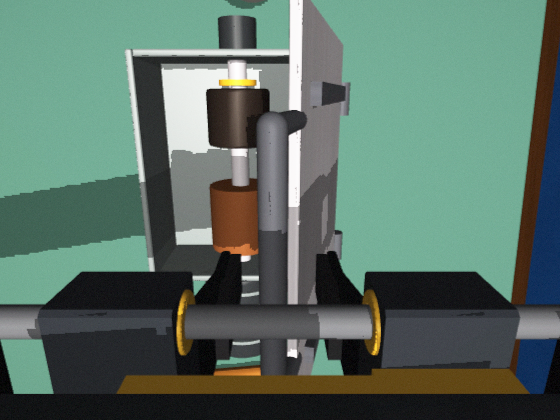

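carry_out([
  {"tx":0.0,"ty":-0.002,"tz":0.0,"rx":0.0,"ry":0.0,"rz":0.0,"jaw":0.0},
  {"tx":0.0,"ty":-0.002,"tz":0.0,"rx":0.0,"ry":0.0,"rz":0.0,"jaw":0.0},
  {"tx":0.0,"ty":-0.002,"tz":0.0,"rx":0.0,"ry":0.0,"rz":0.0,"jaw":0.0},
  {"tx":0.0,"ty":-0.002,"tz":0.0,"rx":0.0,"ry":0.0,"rz":0.0,"jaw":0.0},
  {"tx":0.0,"ty":-0.002,"tz":0.0,"rx":0.0,"ry":0.0,"rz":0.0,"jaw":0.0},
  {"tx":0.0,"ty":-0.002,"tz":0.0,"rx":0.0,"ry":0.0,"rz":0.0,"jaw":0.0},
], grip_force=35)

```text
time: 4.15
position: [0.6293, 0.0948, 0.3174]
tool_rot: [-2.303, -2.136, 0.001]
ft_force: [-2.8, 0.1, 0.8]
grip_width: 0.125
```

```bash
python3 - <<'E'
from h import *
s=ctrl.get_state();print(s["time"],s["position"],s["tool_rot"],s["ft_force"],s["grip_width"]*87)
c=camera_info("wrist");im=get_image("wrist");cv2.imwrite("pics/wrist5.png",im[:,:,::-1])
E
```

```text
4.15 [0.62927162 0.09478747 0.31735772] [-2.30268056e+00 -2.13633981e+00  5.54213021e-04] [-2.81043081  0.11425341  0.82357959] 10.89236956134053
```

View pics/wrist5.png

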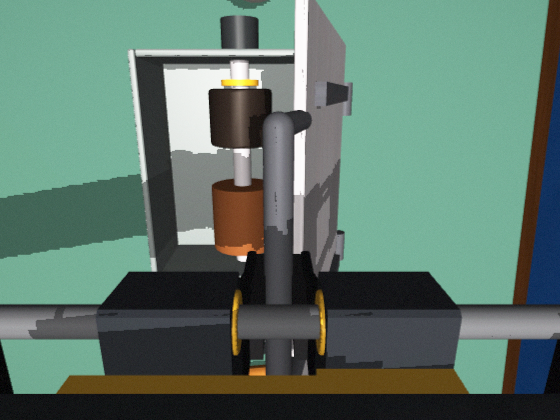

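```bash
python3 - <<'E'
from h import *
for t in [1.312]+list(np.arange(1.26,-0.01,-.06)): print(round(t,3),(-.24*(np.cos(t)-np.cos(1.312))).round(4),(.24*(np.sin(1.312)-np.sin(t))).round(4))
E
```

```text
1.312 -0.0 0.0
1.26 -0.012 0.0035
1.2 -0.0255 0.0083
1.14 -0.0388 0.0139
1.08 -0.0517 0.0203
1.02 -0.0642 0.0275
0.96 -0.0762 0.0354
0.9 -0.0878 0.044
0.84 -0.0988 0.0533
0.78 -0.1092 0.0632
0.72 -0.119 0.0738
0.66 -0.1282 0.0849
0.6 -0.1367 0.0965
0.54 -0.1444 0.1086
0.48 -0.1515 0.1212
0.42 -0.1577 0.1341
0.36 -0.1632 0.1475
0.3 -0.1679 0.1611
0.24 -0.1717 0.175
0.18 -0.1747 0.189
0.12 -0.1769 0.2033
0.06 -0.1781 0.2176
-0.0 -0.1786 0.232
```

carry_out([
  {"tx":0.0,"ty":-0.006,"tz":0.0015,"rx":0.0,"ry":0.0,"rz":0.0,"jaw":0.0},
  {"tx":0.0,"ty":-0.012,"tz":0.0035,"rx":0.0,"ry":0.0,"rz":0.0,"jaw":0.0},
  {"tx":0.0,"ty":-0.0255,"tz":0.0083,"rx":0.0,"ry":0.0,"rz":0.0,"jaw":0.0},
  {"tx":0.0,"ty":-0.0388,"tz":0.0139,"rx":0.0,"ry":0.0,"rz":0.0,"jaw":0.0},
  {"tx":0.0,"ty":-0.0517,"tz":0.0203,"rx":0.0,"ry":0.0,"rz":0.0,"jaw":0.0},
  {"tx":0.0,"ty":-0.0642,"tz":0.0275,"rx":0.0,"ry":0.0,"rz":0.0,"jaw":0.0},
  {"tx":0.0,"ty":-0.0762,"tz":0.0354,"rx":0.0,"ry":0.0,"rz":0.0,"jaw":0.0},
  {"tx":0.0,"ty":-0.0762,"tz":0.0354,"rx":0.0,"ry":0.0,"rz":0.0,"jaw":0.0},
], grip_force=35)

```text
time: 5.2
position: [0.5508, 0.1007, 0.2799]
tool_rot: [-2.299, -2.135, 0.007]
ft_force: [-3.9, -0.3, -5.8]
grip_width: 0.118
```

```bash
python3 - <<'E'
from h import *
s=ctrl.get_state();print(s["time"],s["position"],s["tool_rot"],s["ft_force"],s["torque"],s["grip_width"]*87)
im=get_image("wrist");cv2.imwrite("pics/wrist6.png",im[:,:,::-1])
E
```

```text
5.2 [0.55079545 0.10069957 0.27987176] [-2.29925658 -2.13531461  0.00681296] [-3.92548054 -0.26250775 -5.79302138] [ 0.02690078  0.84154944 -0.0610358 ] 10.293126414371075
```

View pics/wrist6.png

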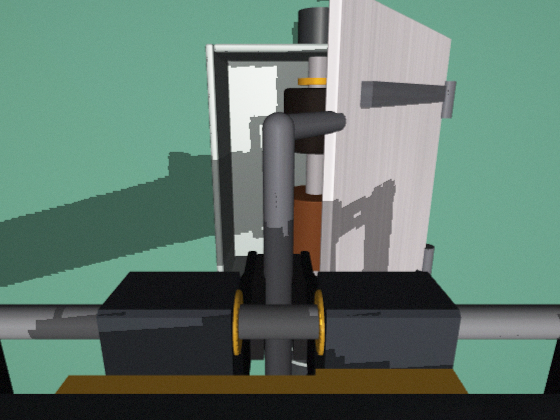

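carry_out([
  {"tx":0.0,"ty":-0.0116,"tz":0.0086,"rx":0.0,"ry":0.0,"rz":0.0,"jaw":0.0},
  {"tx":0.0,"ty":-0.0226,"tz":0.0179,"rx":0.0,"ry":0.0,"rz":0.0,"jaw":0.0},
  {"tx":0.0,"ty":-0.033,"tz":0.0278,"rx":0.0,"ry":0.0,"rz":0.0,"jaw":0.0},
  {"tx":0.0,"ty":-0.0428,"tz":0.0384,"rx":0.0,"ry":0.0,"rz":0.0,"jaw":0.0},
  {"tx":0.0,"ty":-0.052,"tz":0.0495,"rx":0.0,"ry":0.0,"rz":0.0,"jaw":0.0},
  {"tx":0.0,"ty":-0.0605,"tz":0.0611,"rx":0.0,"ry":0.0,"rz":0.0,"jaw":0.0},
  {"tx":0.0,"ty":-0.0682,"tz":0.0732,"rx":0.0,"ry":0.0,"rz":0.0,"jaw":0.0},
  {"tx":0.0,"ty":-0.0753,"tz":0.0858,"rx":0.0,"ry":0.0,"rz":0.0,"jaw":0.0},
  {"tx":0.0,"ty":-0.0815,"tz":0.0987,"rx":0.0,"ry":0.0,"rz":0.0,"jaw":0.0},
  {"tx":0.0,"ty":-0.087,"tz":0.1121,"rx":0.0,"ry":0.0,"rz":0.0,"jaw":0.0},
  {"tx":0.0,"ty":-0.0917,"tz":0.1257,"rx":0.0,"ry":0.0,"rz":0.0,"jaw":0.0},
  {"tx":0.0,"ty":-0.0917,"tz":0.1257,"rx":0.0,"ry":0.0,"rz":0.0,"jaw":0.0},
], grip_force=35)

```text
time: 6.75
position: [0.4601, 0.1075, 0.1537]
tool_rot: [-2.301, -2.136, 0.005]
ft_force: [-3.8, 2.7, -9.9]
grip_width: 0.116
```

```bash
python3 - <<'E'
from h import *
s=ctrl.get_state();print(s["time"],s["position"],s["tool_rot"],s["ft_force"],s["torque"],s["grip_width"]*87,s["joint_positions"].round(2))
im=get_image("wrist");cv2.imwrite("pics/wrist7.png",im[:,:,::-1])
b=get_image("side")[60:310,170:400,::-1]
cv2.imwrite("pics/side7.png",cv2.resize(b,None,fx=2.4,fy=2.4,interpolation=cv2.INTER_CUBIC))
s=ctrl.get_state();print(s["position"],s["ft_force"])
E
```

```text
6.75 [0.46007026 0.10750645 0.15369109] [-2.3010147  -2.13589647  0.00523154] [-3.79235524  2.7192301  -9.88995635] [ 0.50889716  0.63650449 -0.01881804] 10.067731885010494 [-0.69 -0.02  0.41  1.98  0.01  1.19 -0.36]
[0.46040701 0.107473   0.15471557] [-4.15943646  1.9370969  -9.60335915]
```

View pics/wrist7.png

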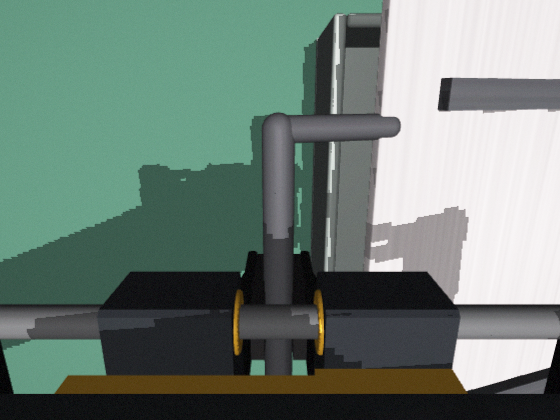

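View pics/side7.png

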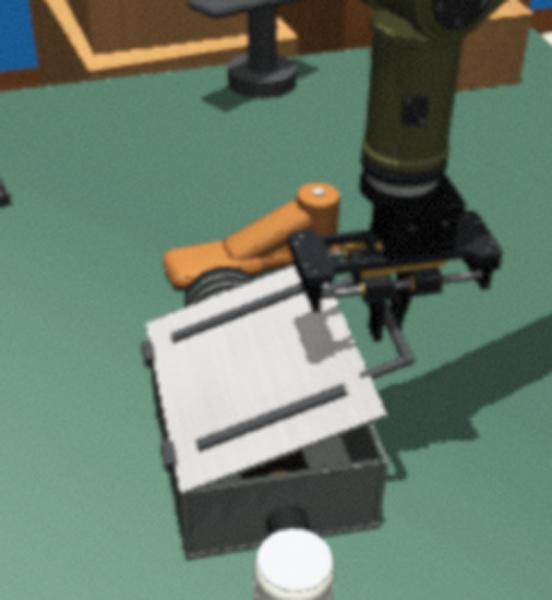

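carry_out([
  {"tx":0.0,"ty":-0.002,"tz":0.007,"rx":0.0,"ry":0.0,"rz":0.0,"jaw":0.0},
  {"tx":0.0,"ty":-0.0038,"tz":0.0139,"rx":0.0,"ry":0.0,"rz":0.0,"jaw":0.0},
  {"tx":0.0,"ty":-0.0054,"tz":0.021,"rx":0.0,"ry":0.0,"rz":0.0,"jaw":0.0},
  {"tx":0.0,"ty":-0.0068,"tz":0.0279,"rx":0.0,"ry":0.0,"rz":0.0,"jaw":0.0},
  {"tx":0.0,"ty":-0.008,"tz":0.035,"rx":0.0,"ry":0.0,"rz":0.0,"jaw":0.0},
  {"tx":0.0,"ty":-0.009,"tz":0.0422,"rx":0.0,"ry":0.0,"rz":0.0,"jaw":0.0},
  {"tx":0.0,"ty":-0.0097,"tz":0.049,"rx":0.0,"ry":0.0,"rz":0.0,"jaw":0.0},
  {"tx":0.0,"ty":-0.0101,"tz":0.054,"rx":0.0,"ry":0.0,"rz":0.0,"jaw":0.0},
  {"tx":0.0,"ty":-0.0103,"tz":0.058,"rx":0.0,"ry":0.0,"rz":0.0,"jaw":0.0},
  {"tx":0.0,"ty":-0.0103,"tz":0.06,"rx":0.0,"ry":0.0,"rz":0.0,"jaw":0.0},
  {"tx":0.0,"ty":-0.0103,"tz":0.06,"rx":0.0,"ry":0.0,"rz":0.0,"jaw":0.0},
], grip_force=35)

```text
time: 8.22
position: [0.4489, 0.1083, 0.0951]
tool_rot: [-2.3, -2.135, 0.008]
ft_force: [-8.4, 3.2, -7.1]
grip_width: 0.108
```

```bash
python3 - <<'E'
from h import *
s=ctrl.get_state();print(s["time"],s["position"],s["tool_rot"],s["ft_force"],s["torque"],s["grip_width"]*87,s["joint_positions"].round(2))
b=get_image("side")[60:310,170:400,::-1]
cv2.imwrite("pics/side8.png",cv2.resize(b,None,fx=2.4,fy=2.4,interpolation=cv2.INTER_CUBIC))
E
```

```text
8.225 [0.44893014 0.10832892 0.09509293] [-2.29976846 -2.13453925  0.00803869] [-8.39161335  3.16833485 -7.05671672] [0.4983817  1.72936671 0.06225067] 9.42138521237623 [-0.69  0.03  0.41  2.06 -0.01  1.06 -0.35]
```

View pics/side8.png

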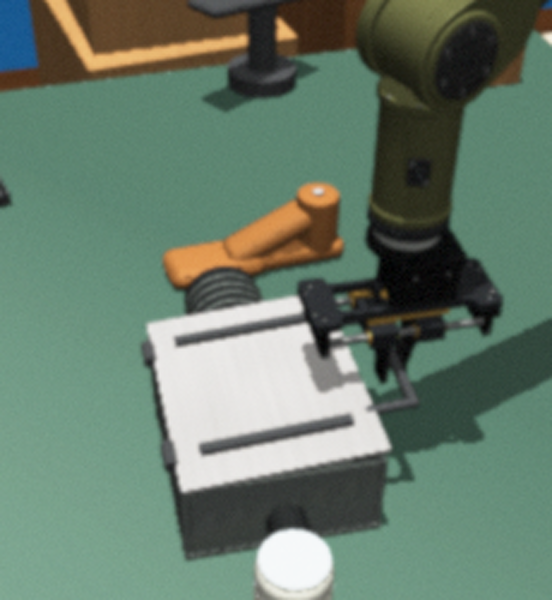

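carry_out([
  {"tx":0.0,"ty":-0.0005,"tz":0.0015,"rx":0.0,"ry":0.0,"rz":0.0,"jaw":0.0},
  {"tx":0.0,"ty":-0.001,"tz":0.003,"rx":0.0,"ry":0.0,"rz":0.0,"jaw":0.0},
  {"tx":0.0,"ty":-0.0015,"tz":0.0045,"rx":0.0,"ry":0.0,"rz":0.0,"jaw":0.0},
  {"tx":0.0,"ty":-0.002,"tz":0.006,"rx":0.0,"ry":0.0,"rz":0.0,"jaw":0.0},
  {"tx":0.0,"ty":-0.002,"tz":0.007,"rx":0.0,"ry":0.0,"rz":0.0,"jaw":0.0},
  {"tx":0.0,"ty":-0.002,"tz":0.008,"rx":0.0,"ry":0.0,"rz":0.0,"jaw":0.0},
  {"tx":0.0,"ty":-0.002,"tz":0.008,"rx":0.0,"ry":0.0,"rz":0.0,"jaw":0.0},
], grip_force=35)

```text
time: 9.15
position: [0.4486, 0.1084, 0.0879]
tool_rot: [-2.302, -2.136, 0.004]
ft_force: [-5.5, 3.0, -5.8]
grip_width: 0.112
```

Still carrying the weight; the last few mm go in 1 mm steps.

carry_out([
  {"tx":0.0,"ty":-0.001,"tz":0.001,"rx":0.0,"ry":0.0,"rz":0.0,"jaw":0.0},
  {"tx":0.0,"ty":-0.001,"tz":0.002,"rx":0.0,"ry":0.0,"rz":0.0,"jaw":0.0},
  {"tx":0.0,"ty":-0.001,"tz":0.003,"rx":0.0,"ry":0.0,"rz":0.0,"jaw":0.0},
  {"tx":0.0,"ty":-0.001,"tz":0.003,"rx":0.0,"ry":0.0,"rz":0.0,"jaw":0.0},
], grip_force=35)

```text
time: 9.65
position: [0.4486, 0.1084, 0.0852]
tool_rot: [-2.303, -2.136, 0.001]
ft_force: [-5.1, 1.9, -5.5]
grip_width: 0.114
```

carry_out([
  {"tx":0.0,"ty":-0.0005,"tz":0.001,"rx":0.0,"ry":0.0,"rz":0.0,"jaw":0.0},
  {"tx":0.0,"ty":-0.001,"tz":0.002,"rx":0.0,"ry":0.0,"rz":0.0,"jaw":0.0},
  {"tx":0.0,"ty":-0.001,"tz":0.002,"rx":0.0,"ry":0.0,"rz":0.0,"jaw":0.0},
], grip_force=35)

```text
time: 10.02
position: [0.4486, 0.1084, 0.0834]
tool_rot: [2.303, 2.136, 0.002]
ft_force: [-2.4, 1.8, -6.2]
grip_width: 0.113
```

carry_out([
  {"tx":0.0,"ty":0.0,"tz":0.001,"rx":0.0,"ry":0.0,"rz":0.0,"jaw":0.0},
  {"tx":0.0,"ty":0.0,"tz":0.002,"rx":0.0,"ry":0.0,"rz":0.0,"jaw":0.0},
  {"tx":0.0,"ty":0.0,"tz":0.002,"rx":0.0,"ry":0.0,"rz":0.0,"jaw":0.0},
], grip_force=35)

```text
time: 10.4
position: [0.4485, 0.1084, 0.0813]
tool_rot: [2.303, 2.136, 0.002]
ft_force: [-0.9, 1.9, -6.7]
grip_width: 0.106
```

```bash
python3 - <<'E'
from h import *
s=ctrl.get_state();print(s["time"],s["position"],s["tool_rot"],s["ft_force"],s["torque"],s["grip_width"]*87)
b=get_image("side")[60:310,170:400,::-1]
cv2.imwrite("pics/side9.png",cv2.resize(b,None,fx=2.4,fy=2.4,interpolation=cv2.INTER_CUBIC))
cv2.imwrite("pics/wrist9.png",get_image("wrist")[:,:,::-1])
E
```

```text
10.4 [0.44847474 0.1084074  0.08129959] [2.30270357e+00 2.13600044e+00 1.66989103e-03] [-0.89698364  1.94112584 -6.66436196] [ 0.2556271  -0.09460374 -0.00141452] 9.254766417080036
```

View pics/side9.png

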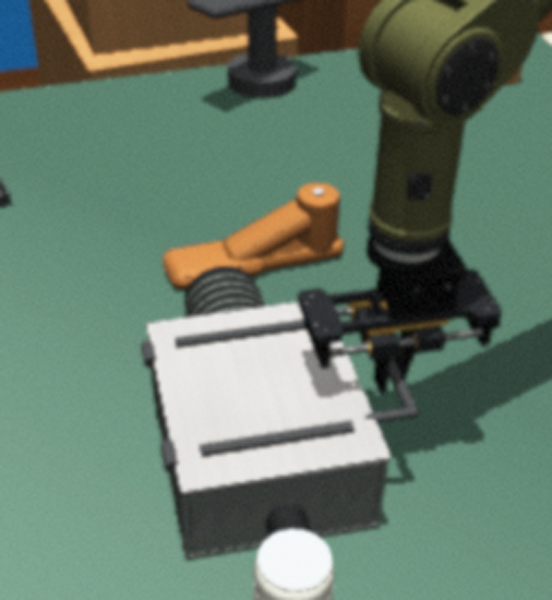

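View pics/wrist9.png

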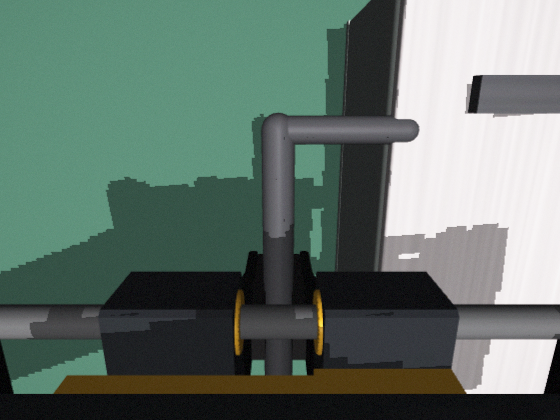

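carry_out([
  {"tx":0.0,"ty":0.0,"tz":0.001,"rx":0.0,"ry":0.0,"rz":0.0,"jaw":0.0},
  {"tx":0.0,"ty":0.0,"tz":0.002,"rx":0.0,"ry":0.0,"rz":0.0,"jaw":0.0},
  {"tx":0.0,"ty":0.0,"tz":0.002,"rx":0.0,"ry":0.0,"rz":0.0,"jaw":0.0},
], grip_force=35)

```text
time: 10.88
position: [0.4485, 0.1084, 0.0793]
tool_rot: [2.303, 2.136, 0.002]
ft_force: [1.6, 0.8, -6.6]
grip_width: 0.11
```

carry_out([
  {"tx":0.0,"ty":0.0,"tz":0.001,"rx":0.0,"ry":0.0,"rz":0.0,"jaw":0.0},
  {"tx":0.0,"ty":0.0,"tz":0.002,"rx":0.0,"ry":0.0,"rz":0.0,"jaw":0.0},
  {"tx":0.0,"ty":0.0,"tz":0.002,"rx":0.0,"ry":0.0,"rz":0.0,"jaw":0.0},
], grip_force=35)

```text
time: 11.25
position: [0.4484, 0.1085, 0.0776]
tool_rot: [2.303, 2.136, 0.002]
ft_force: [1.6, 1.2, -2.8]
grip_width: 0.116
```

carry_out([
  {"tx":0.0,"ty":0.0,"tz":0.001,"rx":0.0,"ry":0.0,"rz":0.0,"jaw":0.0},
  {"tx":0.0,"ty":0.0,"tz":0.001,"rx":0.0,"ry":0.0,"rz":0.0,"jaw":0.0},
], grip_force=35)

```text
time: 11.5
position: [0.4484, 0.1085, 0.0775]
tool_rot: [2.303, 2.136, 0.001]
ft_force: [-0.8, 0.6, 5.8]
grip_width: 0.111
```

```bash
python3 - <<'E'
from h import *
for n,(y0,y1,x0,x1) in {"side":(150,310,220,360),"scene":(170,320,210,380)}.items():
    b=get_image(n)[y0:y1,x0:x1,::-1]
    cv2.imwrite(f"pics/{n}10.png",cv2.resize(b,None,fx=4,fy=4,interpolation=cv2.INTER_CUBIC))
s=ctrl.get_state();print(s["time"],s["ft_force"],s["position"])
E
```

```text
11.6 [-2.26602842  0.01957133  5.70046325] [0.44842855 0.1084521  0.07746855]
```

View pics/side10.png

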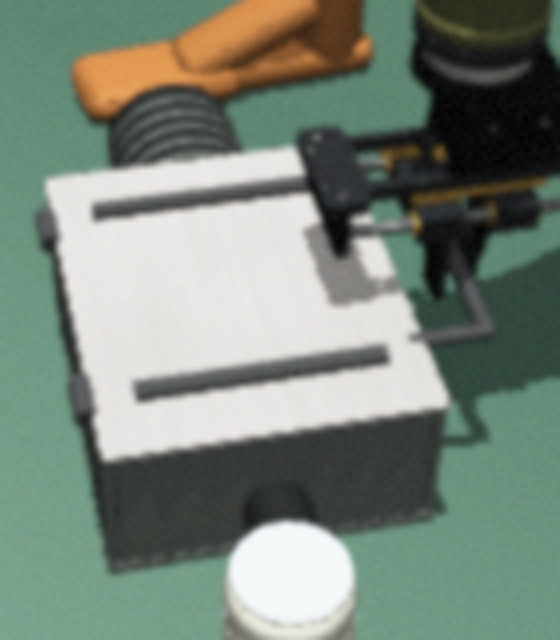

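View pics/scene10.png

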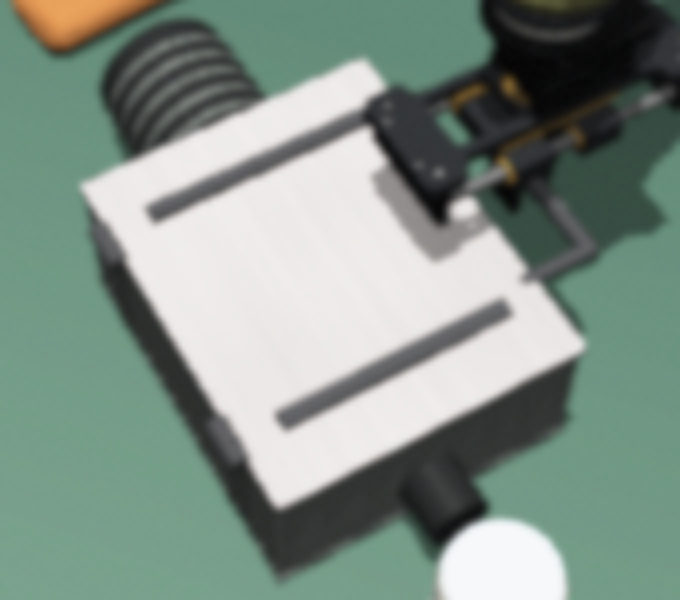

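carry_out([
  {"tx":0.0,"ty":0.0,"tz":0.0,"rx":0.0,"ry":0.0,"rz":0.0,"jaw":0.3},
  {"tx":0.0,"ty":0.0,"tz":0.0,"rx":0.0,"ry":0.0,"rz":0.0,"jaw":0.3},
  {"tx":0.0,"ty":0.0,"tz":0.0,"rx":0.0,"ry":0.0,"rz":0.0,"jaw":0.3},
  {"tx":0.0,"ty":0.0,"tz":0.0,"rx":0.0,"ry":0.0,"rz":0.0,"jaw":0.3},
], grip_force=35)

```text
time: 12.1
position: [0.4477, 0.1083, 0.0761]
tool_rot: [-2.303, -2.136, 0.001]
ft_force: [0.6, -0.3, -0.9]
grip_width: 0.299
```

```bash
python3 - <<'E'
from h import *
s=ctrl.get_state();print(s["time"],s["ft_force"],s["position"],s["grip_width"]*87)
cv2.imwrite("pics/wrist11.png",get_image("wrist")[:,:,::-1])
E
```

```text
12.1 [ 0.60250046 -0.3230443  -0.90406347] [0.44773941 0.10827688 0.07608163] 26.011760053610384
```

View pics/wrist11.png

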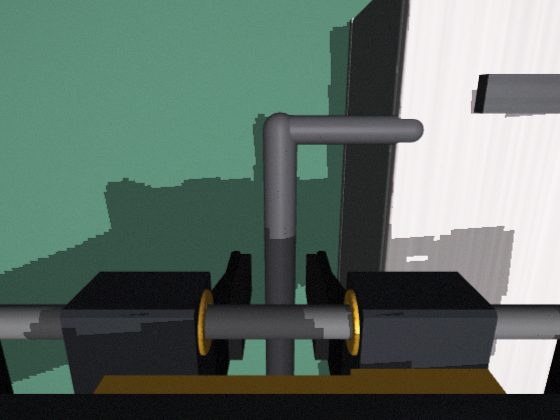

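Released cleanly with the bar centred between the fingers and no contact force. Next I'll retreat straight up.

carry_out([
  {"tx":0.0,"ty":0.0,"tz":-0.01,"rx":0.0,"ry":0.0,"rz":0.0,"jaw":0.3},
  {"tx":0.0,"ty":0.0,"tz":-0.03,"rx":0.0,"ry":0.0,"rz":0.0,"jaw":0.3},
  {"tx":0.0,"ty":0.0,"tz":-0.06,"rx":0.0,"ry":0.0,"rz":0.0,"jaw":0.3},
  {"tx":0.0,"ty":0.0,"tz":-0.1,"rx":0.0,"ry":0.0,"rz":0.0,"jaw":0.3},
  {"tx":0.0,"ty":0.0,"tz":-0.15,"rx":0.0,"ry":0.0,"rz":0.0,"jaw":0.3},
  {"tx":0.0,"ty":0.0,"tz":-0.2,"rx":0.0,"ry":0.0,"rz":0.0,"jaw":0.3},
  {"tx":0.0,"ty":0.0,"tz":-0.2,"rx":0.0,"ry":0.0,"rz":0.0,"jaw":0.3},
  {"tx":0.0,"ty":0.0,"tz":-0.2,"rx":0.0,"ry":0.0,"rz":0.0,"jaw":0.3},
], grip_force=35)

```text
time: 13.15
position: [0.4477, 0.1083, 0.2762]
tool_rot: [-2.303, -2.136, -0.0]
ft_force: [0.3, -0.2, 0.0]
grip_width: 0.296
```

```bash
python3 - <<'E'
from h import *
import pickle
for n,(y0,y1,x0,x1) in {"side":(150,310,220,360),"scene":(170,320,210,380)}.items():
    b=get_image(n)[y0:y1,x0:x1,::-1]
    cv2.imwrite(f"pics/{n}12.png",cv2.resize(b,None,fx=4,fy=4,interpolation=cv2.INTER_CUBIC))
c=camera_info("wrist");pickle.dump(c,open("w12.pkl","wb"));cv2.imwrite("pics/wrist12.png",get_image("wrist")[:,:,::-1])
s=ctrl.get_state();print(s["time"],s["ft_force"],s["position"])
E
```

```text
13.3 [0.42044968 0.05178111 0.04319003] [0.44710775 0.10812245 0.27492072]
```

View pics/side12.png

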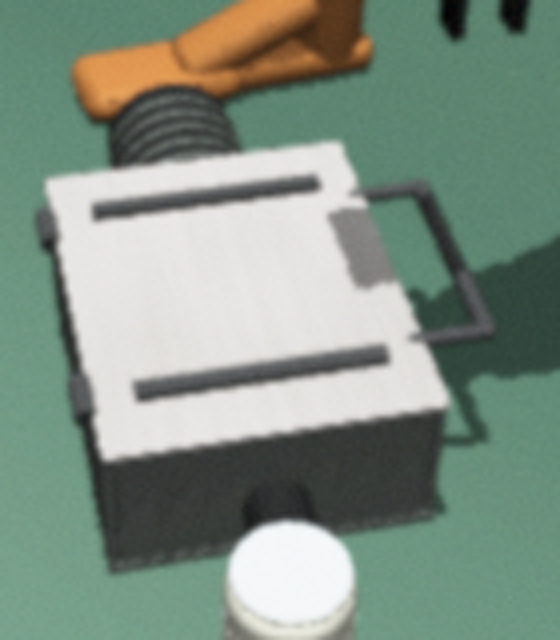

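View pics/scene12.png

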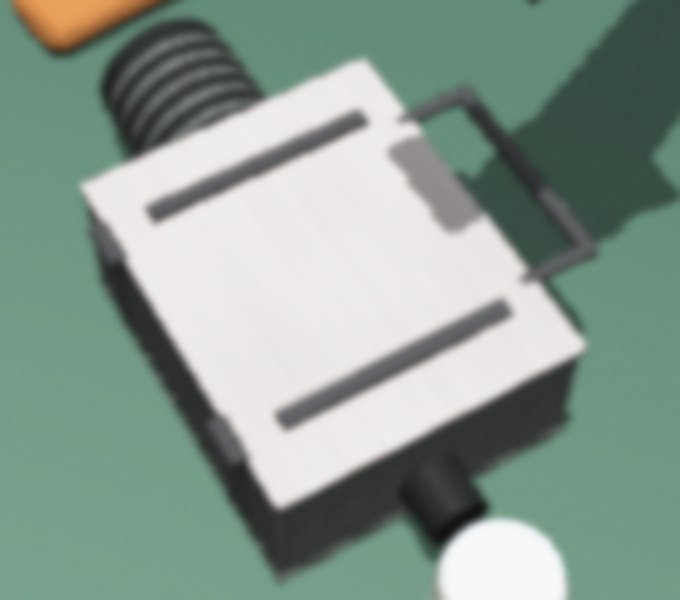

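View pics/wrist12.png

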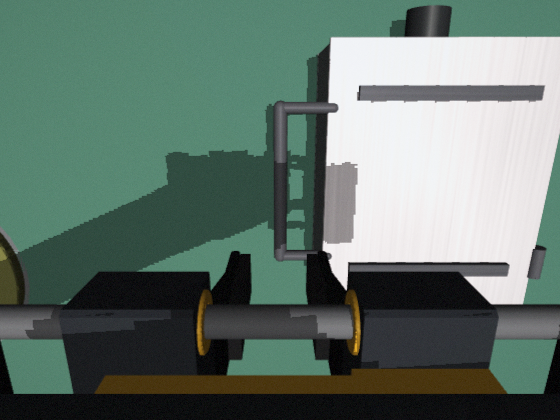

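Cover is unchanged by the release. A numeric check: triangulating the handle ends and plate corners.

```bash
python3 - <<'E'
from h import *
import pickle
W=P(0,pickle.load(open("w12.pkl","rb")));A,B=P("scene"),P("side")
f=lambda x,y:(x/4+210,y/4+170); g=lambda x,y:(x/4+220,y/4+150)
for k,(a,b,w) in {"h+":((590,247),(487,330),(280,106)),"h-":((465,92),(422,188),(280,256)),"pl+":((585,345),(447,405),(330,39))}.items():
  print(k,tri(A,f(*a),W,w).round(4),tri(B,g(*b),W,w).round(4))
for k,(a,b) in {"front+":((585,345),(447,405)),"rear+":((280,508),(105,460)),"rear-":((82,186),(45,180)),"front-":((365,60),(340,145))}.items():
  print(k,tri(A,f(*a),B,g(*b)).round(4))
E
```

```text
h+ [0.4536 0.178  0.1067] [0.4529 0.1782 0.102 ]
h- [0.4433 0.0421 0.1066] [0.4413 0.0394 0.0992]
pl+ [0.4975 0.2271 0.1046] [0.4979 0.2275 0.1011]
front+ [0.4956 0.2251 0.0987]
rear+ [0.694  0.211  0.0978]
rear- [ 0.6763 -0.0355  0.0981]
front- [ 0.4743 -0.0218  0.0947]
```

Handle sits at about 104 mm and the plate is level front to rear, so the cover is shut and nothing is touching it. I'm handing the job in.

```bash
python3 - <<'E'
from bench import ctrl
print(ctrl.close_job(), ctrl.get_state()["time"])
E
```

```text
the job is handed in; nothing more can be done
the job is handed in; nothing more can be done
```

The cover is shut on the housing and the arm has let go. I gripped the bar handle from above and lowered it along the hinge arc. The last few millimetres went in 1–2 mm steps until the vertical force flipped from about −6.6 N (carrying the cover) to +5.8 N with no further motion. I then opened the jaws part way, retreated 200 mm straight up, and handed in at about 13.3 s.

**Last checks:**
- **Closed:** the handle ends triangulate to 99–107 mm above the bench, against an expected 104 mm. The plate corners come out level front to rear to within about 4 mm.
- **Not touched:** the wrist force was near zero after release, and the cover did not move when the jaws opened. The tin and the last look unmoved in the camera images. I did not recheck the hammer at the end, but the arm never came near it.

**Disagreements:**
- **Heights:** the cover closed with the tool about 7 mm lower than a bar centred on the grasp point would give. The bar probably sat high or slipped up slightly in the pads. The two fixed cameras used as a pair also read about 5–13 mm low.
- **Refused call:** the first move call was refused as invalid. It left out some of the row values and had no grip force, and I did not find out which mattered. Nothing moved.

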